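Shut and pin the bottle steriliser

TASK

Shut the bottle steriliser by pushing its open lid over past upright so that it drops closed, then lock it: pull the red-knobbed detent pin out of its parking dock and push it fully home through the lid's tongue into the lock block beneath, and let go. Leave the other things on the counter where they stand.

Things in the scene. Friction and masses are not known exactly. Their poses are not given: they have to be found in the camera images.
- case: Steriliser case: fixed white open-topped box, 110 (x) x 200 (y) x 100 mm high, walls 5 mm, two bottles wedged inside. Origin: centre of its underside; z up; its front, with the lock block, is its -x side and the lid hinge runs along its +x rim.
- lid (a joint): Angle of the blue lid (rad): 0 shut flat on the rim, 1.9 fully open, leaning back on its stop, as at the start; 1.57 upright. Below about 1.5 it falls shut by its own weight (250 g) in about a second, above 1.65 it falls open. Plate 8 mm thick, 204 mm wide, 114 mm from hinge line to free edge. To shut it, push its outer (rear) face towards the case's front.
- lid_hinge (a point): Middle of the lid's hinge line, fixed at the far rim of the case, at case x = +55 mm, height 100 mm; the hinge line runs along case y. Axes as the case's.
- lid_edge (a point): On the lid's outer face (rear face while open, top when shut), mid-width, 105 mm from the hinge line; z axis: outward normal. Just beyond it begins the lid's tongue: 40 mm wide, 6 mm thick, bent 30 deg inwards, to 165 mm from the hinge; it carries the lid's hole and, shut, slopes down over the lock block.
- lock_hole (a point): Where the pin's collar must rest: on the lock hole's axis at the top face of the tongue when the lid is shut; fixed at case (-91, 0, 84.5) mm. z: the axis pointing out, up and to the case's front, 30 deg from vertical; y level. Grey block 40 x 40 mm, from 6 to 32 mm below this point. Holes in tongue and block 15 mm, chamfered, through. Two spring balls in the block catch the pin's groove.
- dock: Parking dock: fixed grey foot 100 x 80 x 10 mm with a tilted 40 x 40 x 32 mm block on two cheeks and, 26 mm behind the hole mouth (dock +x), an upright steel carrying hoop of 8 mm rod, 80 mm wide, 194 mm high, whose bar leaves no room for an upright gripper. Origin: centre of its underside, z up.
- dock_hole (a point): Mouth of the dock's hole (15 mm, through), 80 mm above the dock's origin, where the pin is parked. z axis: the hole's axis pointing out, 30 deg from vertical, leaning towards the dock's -x; y level. Same detent balls.
- pin: Detent pin, 80 g. Origin: on its axis, underside of the collar; z towards the knob. Collar 32 mm dia, z 0 to 4 mm; red round knob to grip, 26 mm dia, z 4 to 42. Shaft 13 mm dia down to z -42, last 9 mm tapered to 6; groove at -17.5 to -26.5. Starts home in the dock. Pull straight along the axis: up to about 10 N, most of it over the first 5 mm; somewhat less to push home.
- warmer: Bystander: grey round bottle warmer with a knob, 124 mm diameter, 145 mm high. Loose. Origin: centre of its underside.
- bottle_a: Bystander: loose empty glass baby bottle, 58 mm diameter, 132 mm high. Origin: centre of its underside.
- bottle_b: Bystander: a second bottle like it.
- funnel: Bystander: loose steel funnel standing mouth down, 90 mm diameter, 95 mm high. Origin: centre of its underside.
- dispenser: Bystander: loose clear formula dispenser with white twist cap, 88 mm diameter, 122 mm high. Origin: centre of its underside.
- teat_case: Bystander: loose blue teat case, 70 x 70 x 32 mm. Origin: centre of its underside.
Things that resemble listed ones, but are neither listed nor needed, are in the scene too. Of the things that look like the pin, the middle-sized one is meant.

How it is judged:
By the outcome, as a careful person would: the job done as asked, in the order asked, and still so for the second after the job is handed in, with the robot touching nothing.
It also fails if it takes over 58 s, if anything falls off the work surface, if the arm or the gripper's body presses on something with over 40 N, if the wrist force passes 120 N, or if a joint passes its speed limit or range.

ROBOT

A 6-joint arm with a two-finger parallel gripper is mounted at the origin on the work surface. World frame = base frame: x ahead of the robot, y to its left, z up, the work surface at z = 0. Lengths are in mm, angles in rad, forces in N, time in s.
With the tool pointing down it reaches from about 200 to 875 mm from the base axis. Payload 3.4 kg.
Tool frame: the origin (TCP) lies at the centre of the arm's flange, where the gripper is bolted on; the fingertips stand 199 mm ahead of it and the grasp point (between the pads) lies 180 mm ahead of it (arm.grip_depth is the distance from the TCP to the grasp point, in mm); z points along the fingers, y is the direction in which the jaws open and shut (so a half turn about z gives the same grasp; the last joint's range is limited). The gripper opens to 94 mm and grips with 3 to 60 N. Pads are 16 mm wide; open, the fingers measure 119 mm over their backs; the gripper's body (75 mm by 177 mm) begins 78 mm behind the grasp point.
Start: joints at [-1.235, 0.276, 1.505, -0, 1.361, -0.121], TCP at [253.619, -516.064, 404.693] pointing down, gripper open.
Joint ranges: [-2.89, 2.89], [-0.75, 2.08], [0.22, 2.7], [-1.18, 4.32], [0.11, 2.71], [-2.7, 2.7]. Speed limits (rad/s): [2.57, 2.57, 3.14, 3.14, 3.14, 3.14].

INTERFACE

Orientations are given as [roll, pitch, yaw] about the fixed x, y, z axes, in that order (R = Rz(yaw) Ry(pitch) Rx(roll)).
In Python, from station import arm, viewer gives the robot as it stands.
- The arm moves only by the shell command python3 -m handwheel 'ROWS' [FORCE]. ROWS is JSON, one flat list of numbers, 7 for each row, row after row: the closure in counts, from 0 (fully open) to 255 (shut), then the shift along the tool's x, y, z in units of 30 mm (1.0 is 30 mm), then the turn, a rotation vector about the tool's x, y, z in units of 5 degrees (1.0 is 5 degrees). A call has 1 to 20 rows; each row is the pose to reach, as a shift and turn from the pose commanded when the call began, along the tool's axes at that moment; what a row does not reach only later rows make up. A row lasts 1/12 s, in which the tool goes at most 41.7 mm and 7.16 degrees, less where a joint would pass 70% of its speed; a pose out of reach is approached as far as the arm can. A call with a gripper value outside its range is refused whole. The fingers move at their own pace and stop on an object; FORCE is the grip in N (left out, the last holds). Time passes only in rows, so rows that repeat a pose let the fingers close. It gives the time, the measured TCP pose, the force and the opening at its end, in the units of the state.
- arm.get_state(): the state, without advancing time (a new reading comes with each control period).
- viewer.camera(name): name is "side" or "top" or "wrist"; returns the picture (400x640x3 uint8, red, green, blue); there is no depth.
- viewer.get_calibration(name): a dict with "fx", "fy", "cx", "cy" (pixels), "origin" and "orientation" of the camera in the world. Camera axes: x right, y up, looking along -z (the intrinsics and any distortion apply to the point x, -y, -z); pixel columns grow to the right and rows downward; lengths in mm; the calibration is good to about 2 mm. The wrist camera is an equidistant fisheye: a pixel r from the principal point sees the ray r / f radians off the axis. A picture is of the moment at which its call begins: read the wrist's pose just before it. get_calibration takes no time and is no camera call; for the wrist camera it gives the pose at the moment of the call.
- arm.job_done(): hands the job in, once; it reports no verdict.
The state is a dict: "time_s": time; "joint_positions": joint angles; "dq": joint speeds; "tau": joint torques, N m; "ee_pos": TCP position; "orientation": TCP orientation; "wrist_force": force on the tool from outside, world axes, zero at the start; "moment": the same for the moment, N m; "opening": finger opening in mm.
Only numpy, scipy, OpenCV 4.12 (cv2) and the standard library are available. Lean on these libraries where they do the work, as an engineer would, in place of code of your own. Each camera call takes 0.05 s, during which the arm holds its last target. There are 200 camera calls.

## Working session

There is one attempt and no reset: what is moved stays moved. The work goes in short steps, Python scripts to look and compute and a shell command to move; the robot and the scene stay as the last step left them, time stands still between calls to the robot, and variables do not carry over. Pictures are saved under pics/ and viewed, about 8 in all and at most 12, crops included, and the job is handed in when it is done.

```bash
mkdir -p pics; ls; python3 - <<'E'
from station import arm, viewer
import cv2, numpy as np
print({k:np.round(v,3).tolist() for k,v in arm.get_state().items()})
for n in ("side","top","wrist"):
    print(n,viewer.get_calibration(n))
    cv2.imwrite(f"pics/{n}0.png",cv2.cvtColor(viewer.camera(n),cv2.COLOR_RGB2BGR))
E
```

```text
pics
{'time_s': 0.0, 'joint_positions': [-1.235, 0.277, 1.506, 0.0, 1.361, -0.121], 'dq': [-0.001, -0.0, -0.001, -0.0, -0.0, -0.0], 'tau': [0.002, -40.457, -23.722, 0.07, 0.034, -0.0], 'ee_pos': [253.536, -515.851, 403.837], 'orientation': [-3.14, -0.0, 0.457], 'wrist_force': [-0.685, 0.611, 0.034], 'moment': [0.006, 0.037, 0.056], 'opening': 93.814}
side {'fx': 364.2912059337331, 'fy': 364.2912059337331, 'cx': 320.07779841904494, 'cy': 198.49765237470746, 'origin': array([241.31785384, 542.35398983, 815.60486257]), 'orientation': array([ 0.70879305, -0.00318793, -2.61284043])}
top {'fx': 405.49800605721856, 'fy': 405.49800605721856, 'cx': 315.7714091363912, 'cy': 205.40643340950638, 'origin': array([ 447.00368042,   -1.45531741, 1110.57789343]), 'orientation': array([ 0.11606121,  0.01265891, -1.56143808])}
wrist {'fx': 309.70691628693146, 'fy': 309.70691628693146, 'cx': 323.7149993900384, 'cy': 200.51536292013483, 'origin': array([ 328.88761053, -477.19715019,  384.0407485 ]), 'orientation': array([-2.90561544e-01,  1.06212067e-03, -1.11248417e+00])}
```

View pics/side0.png

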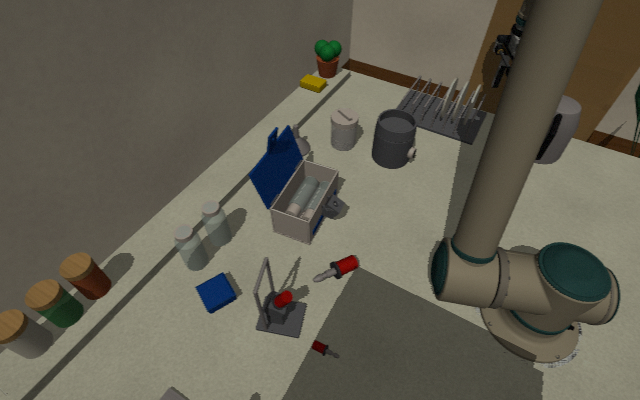

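View pics/top0.png

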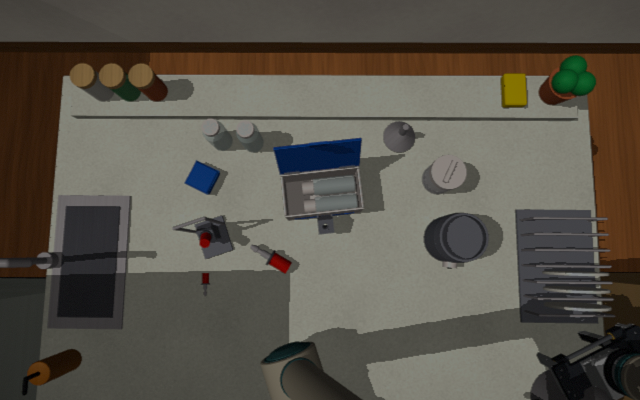

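Side view: open blue lid at (275,165), case (305,200), dock with red knob (283,298), small decoy (325,348), and large decoy (345,267). Top view: the case is at about (322,192), and the lookalikes for the pin are the docked knob (205,240), a large one lying at (277,258) and a small one at (205,280). The docked one is the middle size, so I'll check it in close crops.

```bash
python3 - <<'E'
import cv2
a=cv2.imread("pics/top0.png")[130:280,170:370]; cv2.imwrite("pics/topc.png",cv2.resize(a,None,fx=4,fy=4,interpolation=cv2.INTER_CUBIC))
a=cv2.imread("pics/side0.png")[120:345,230:360]; cv2.imwrite("pics/sidec.png",cv2.resize(a,(520,900)[:2],interpolation=cv2.INTER_CUBIC)[:, :])
b=cv2.imread("pics/side0.png")
s1=cv2.resize(b[120:250,245:355],None,fx=3.6,fy=3.6,interpolation=cv2.INTER_CUBIC)
s2=cv2.resize(b[240:370,245:355],None,fx=3.6,fy=3.6,interpolation=cv2.INTER_CUBIC)
cv2.imwrite("pics/sidec.png",cv2.hconcat([s1,s2])); print(s1.shape)
E
```

```text
(468, 396, 3)
```

View pics/topc.png

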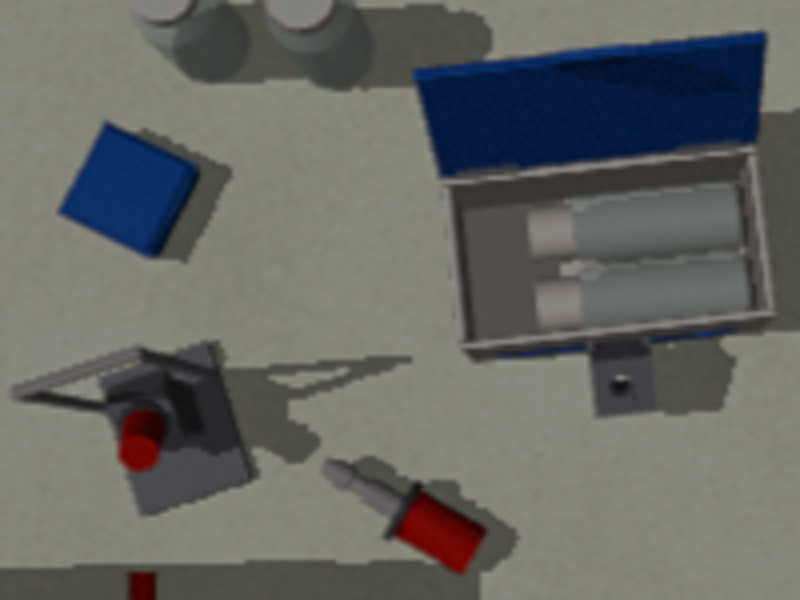

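View pics/sidec.png

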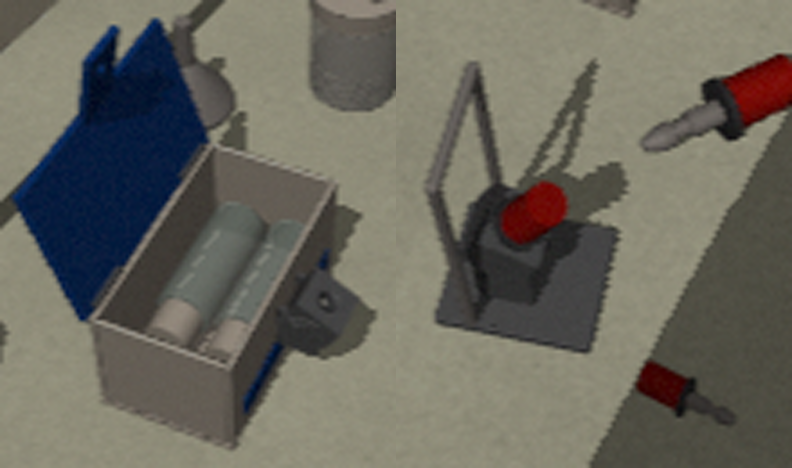

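The top crop shows the middle-sized red knob parked in the dock under the hoop at crop (140,440), the lid corners at (418,72) and (765,35), and the block hole at (620,384). The side crop agrees: large pin at (740,95), small at (690,390), docked pin at (545,205). Next I'll fit the poses.

```bash
cat > h.py <<'E'
import numpy as np, cv2
from scipy.spatial.transform import Rotation as R
from scipy.optimize import least_squares
from station import arm, viewer
def proj(c,P):
    p=R.from_euler('xyz',c['orientation']).inv().apply(np.atleast_2d(P)-c['origin'])
    x,y,z=p[:,0],-p[:,1],-p[:,2]
    return np.c_[c['fx']*x/z+c['cx'],c['fy']*y/z+c['cy']]
def projw(c,P):  # equidistant fisheye
    p=R.from_euler('xyz',c['orientation']).inv().apply(np.atleast_2d(P)-c['origin'])
    x,y,z=p[:,0],-p[:,1],-p[:,2]; r=np.hypot(x,y); t=np.arctan2(r,z)/np.maximum(r,1e-9)
    return np.c_[c['fx']*x*t+c['cx'],c['fy']*y*t+c['cy']]
def w(pose,L): return R.from_euler('z',pose[2]).apply(np.atleast_2d(L))+[pose[0],pose[1],0]
AX=np.array([-.5,0,np.sqrt(.75)])
def toolR(yaw): # tool z = -axis, tool x down towards the object's -x
    z=-AX; y=np.array([0,-1,0]); x=np.cross(y,z)
    return R.from_euler('z',yaw)*R.from_matrix(np.c_[x,y,z])
def delta(pos,rot):
    s=arm.get_state(); r0=R.from_euler('xyz',s['orientation'])
    print('cur',np.round(s['ee_pos'],1),'shift(30mm)',np.round(r0.inv().apply(np.array(pos)-s['ee_pos'])/30,3),
      'turn(5deg)',np.round(np.degrees((r0.inv()*rot).as_rotvec())/5,3),'F',np.round(s['wrist_force'],1),'open',round(s['opening'],1),'t',round(s['time_s'],2))
E
cat > fit.py <<'E'
from h import *
ct,cs=viewer.get_calibration('top'),viewer.get_calibration('side')
T=lambda u:(np.array(u)+.5)/4-.5+[170,130]
S=lambda u:(np.array(u)+.5)/3.6-.5+[245,120]
S2=lambda u:(np.array(u)+.5)/3.6-.5+[245-110,240]
s,c=np.sin(1.9),-np.cos(1.9)
case=[([55,100,100],[443,182],[93,318]),([55,-100,100],[755,150],[210,148]),([-55,-100,100],[772,315],[335,182]),([-55,100,100],[466,350],[235,362]),
([-88,0,79.3],[620,384],[323,300]),([55+114*c,102,100+114*s],[418,72],[17,200]),([55+114*c,-102,100+114*s],[765,35],[160,20])]
knob=np.array([0,0,80])+42*AX
dock=[([50,-40,10],[212,343],None),([-50,-40,10],[255,478],[617,230]),([-50,40,10],[147,515],[588,350]),([50,40,10],None,[437,322]),
(knob,[140,453],[548,202]),([26,-38,192],[140,352],[474,63]),([26,38,192],[17,393],[432,190])]
def fit(L,Sf,x0):
    def res(p):
        o=[]
        for a,t,sd in L:
            P=w(p,a)
            if t: o.append(proj(ct,P)[0]-T(t))
            if sd: o.append(proj(cs,P)[0]-Sf(sd))
        return np.ravel(o)
    r=least_squares(res,x0,loss='soft_l1'); print(np.round(r.x,4)); print(np.round(res(r.x).reshape(-1,2),1).tolist()); return r.x
C=fit(case,S,[480,-20,0]); D=fit(dock,S2,[380,280,.3])
print('edge',w(C,[55+114*c,0,208]),'upright',w(C,[55,0,214]),'lock',w(C,[-91,0,84.5]),'dockhole',w(D,[0,0,80]))
E
python3 fit.py
```

```text
[601.3229  -1.386   -6.1624]
[[-0.6, -1.0], [-1.4, 0.2], [-0.2, -1.8], [-0.3, -2.4], [0.9, -0.2], [0.8, -1.0], [-1.9, -0.1], [-1.3, 1.8], [0.7, 0.6], [1.6, -0.1], [-1.6, 1.7], [0.5, -0.6], [0.5, 0.9], [0.1, -0.9]]
[4.872052e+02 2.920340e+02 3.398000e-01]
[[-1.1, -0.7], [-0.8, 0.3], [0.4, -1.0], [-2.0, 0.8], [0.7, -0.6], [-1.0, -1.3], [-0.5, 0.3], [0.3, -0.2], [-0.2, -0.2], [0.1, -0.4], [-1.3, 0.4], [0.1, -0.8]]
edge [[692.50927742   9.67725277 208.        ]] upright [[655.9225609    5.23833595 214.        ]] lock [[510.98539982 -12.34629756  84.5       ]] dockhole [[487.20516084 292.0339986   80.        ]]
```

```bash
cat > g.py <<'E'
from h import *
C=np.array([601.3229,-1.386,-6.1624+2*np.pi]); D=np.array([487.2052,292.034,.3398])
def down(yaw): return R.from_euler('xyz',[np.pi,0,yaw+np.pi])
E
python3 - <<'E'
from g import *
delta(np.r_[w(C,[147,0,0])[0,:2],490],down(C[2]))
E
```

```text
cur [ 253.6 -515.9  404. ] shift(30mm) [22.594 -8.667 -2.851] turn(5deg) [-1.0000e-03 -2.2000e-02 -3.2149e+01] F [ 0.3 -0.4  0.3] open 93.9 t 0.15
```

```bash
python3 -m handwheel '[255,0,0,-2.85,0,0,0, 255,0,0,-2.85,0,0,-3, 255,22.6,-8.67,-2.85,0,0,-32.15, 255,22.6,-8.67,-2.85,0,0,-32.15, 255,22.6,-8.67,-2.85,0,0,-32.15, 255,22.6,-8.67,-2.85,0,0,-32.15, 255,22.6,-8.67,-2.85,0,0,-32.15, 255,22.6,-8.67,-2.85,0,0,-32.15, 255,22.6,-8.67,-2.85,0,0,-32.15, 255,22.6,-8.67,-2.85,0,0,-32.15, 255,22.6,-8.67,-2.85,0,0,-32.15, 255,22.6,-8.67,-2.85,0,0,-32.15, 255,22.6,-8.67,-2.85,0,0,-32.15, 255,22.6,-8.67,-2.85,0,0,-32.15, 255,22.6,-8.67,-2.85,0,0,-32.15, 255,22.6,-8.67,-2.85,0,0,-32.15, 255,22.6,-8.67,-2.85,0,0,-32.15, 255,22.6,-8.67,-2.85,0,0,-32.15, 255,22.6,-8.67,-2.85,0,0,-32.15, 255,22.6,-8.67,-2.85,0,0,-32.15]' 20
python3 - <<'E'
from g import *
delta(np.r_[w(C,[147,0,0])[0,:2],385],down(C[2])); print(arm.get_state()['joint_positions'])
E
```

```text
time_s: 1.82
ee_pos: [750.0, 20.8, 488.1]
orientation: [3.139, -0.001, 2.842]
wrist_force: [0.1, -0.2, -0.5]
opening: 0.4
cur [750.   20.8 488.1] shift(30mm) [ 0.041 -0.178  3.438] turn(5deg) [ 0.028 -0.006 -4.818] F [ 0.1 -0.2 -0.5] open 0.4 t 1.82
[-0.06549942  0.53628785  0.88925753  0.00247304  1.71652964 -1.33628191]
```

```bash
python3 -m handwheel '[255,0,-0.18,3.4,0,0,-4.8, 255,0,-0.18,3.4,0,0,-4.8, 255,0,-0.18,3.4,0,0,-4.8, 255,0,-0.18,3.4,0,0,-4.8, 255,0,-0.18,3.4,0,0,-4.8, 255,0,-0.18,3.4,0,0,-4.8]'
python3 - <<'E'
from g import *
delta(np.r_[w(C,[60,0,0])[0,:2],385],down(C[2])); print(arm.get_state()['joint_positions'])
E
```

```text
time_s: 2.32
ee_pos: [745.9, 11.3, 387.9]
orientation: [3.142, -0.0, -3.034]
wrist_force: [0.6, -0.9, -0.1]
opening: 0.9
cur [745.9  11.3 387.9] shift(30mm) [2.838 0.125 0.097] turn(5deg) [ 0.001 -0.003 -0.151] F [ 0.6 -0.9 -0.1] open 0.9 t 2.32
[-7.80699842e-02  5.48286924e-01  1.10566951e+00 -5.79223761e-09
  1.48790944e+00 -1.75650544e+00]
```

```bash
python3 -m handwheel '[255,0.4,0,0.1,0,0,0, 255,0.8,0,0.1,0,0,0, 255,1.1,0,0.1,0,0,0, 255,1.35,0,0.1,0,0,0, 255,1.6,0,0.1,0,0,0, 255,1.85,0,0.1,0,0,0, 255,2.1,0,0.1,0,0,0, 255,2.35,0,0.1,0,0,0, 255,2.6,0,0.1,0,0,0, 255,2.85,0,0.1,0,0,0, 255,3.1,0,0.1,0,0,0, 255,3.35,0,0.1,0,0,0, 255,3.5,0,0.1,0,0,0, 255,3.5,0,0.1,0,0,0]'
python3 - <<'E'
from g import *
cv2.imwrite("pics/s1.png",cv2.cvtColor(viewer.camera("side"),cv2.COLOR_RGB2BGR)[100:300,200:440].repeat(3,0).repeat(3,1))
E
```

```text
time_s: 3.48
ee_pos: [640.3, -0.2, 385.3]
orientation: [-3.142, -0.001, -3.033]
wrist_force: [-0.4, -0.9, 0.4]
opening: 0.5
```

View pics/s1.png

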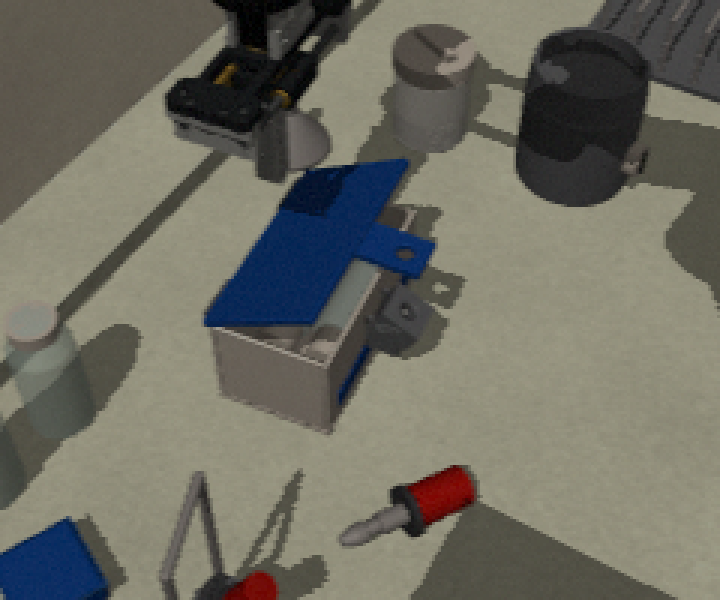

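The lid is falling shut, with the tongue at (395,250) heading for the block at (400,310). Now I'll lift, open and go to the dock.

```bash
python3 - <<'E'
from g import *
h=w(D,[0,0,80])[0]; A=R.from_euler('z',D[2]).apply(AX)
p=h+330*A; print(p)
delta(p+[0,0,90],toolR(D[2])); delta(p,toolR(D[2]))
E
```

```text
[331.63967822 237.0397418  365.78838325]
cur [ 6.409e+02 -2.000e-01  3.854e+02] shift(30mm) [ 9.388  8.982 -2.351] turn(5deg) [-8.649  1.005 32.292] F [0.1 0.3 0.7] open 0.1 t 3.53
cur [ 6.409e+02 -2.000e-01  3.854e+02] shift(30mm) [9.389 8.982 0.649] turn(5deg) [-8.649  1.005 32.292] F [0.1 0.3 0.7] open 0.1 t 3.53
```

```bash
sed -i 's/y=np.array(\[0,-1,0\])/y=np.array([0,1,0])/' h.py; python3 - <<'E'
from g import *
h=w(D,[0,0,80])[0]; A=R.from_euler('z',D[2]).apply(AX)
p=h+330*A
delta(p+[0,0,90],toolR(D[2])); delta(p,toolR(D[2]))
E
```

```text
cur [ 6.409e+02 -2.000e-01  3.854e+02] shift(30mm) [ 9.388  8.982 -2.351] turn(5deg) [-0.694 -5.971 -2.584] F [0.1 0.3 0.7] open 0.1 t 3.53
cur [ 6.409e+02 -2.000e-01  3.854e+02] shift(30mm) [9.389 8.982 0.649] turn(5deg) [-0.694 -5.971 -2.584] F [0.1 0.3 0.7] open 0.1 t 3.53
```

```bash
python3 -m handwheel '[0,0,0,-3,0,0,0, 0,0,0,-3,0,0,0, 0,0,0,-3,0,0,0, 0,9.4,9,-2.35,-0.69,-5.97,-2.58, 0,9.4,9,-2.35,-0.69,-5.97,-2.58, 0,9.4,9,-2.35,-0.69,-5.97,-2.58, 0,9.4,9,-2.35,-0.69,-5.97,-2.58, 0,9.4,9,-2.35,-0.69,-5.97,-2.58, 0,9.4,9,-2.35,-0.69,-5.97,-2.58, 0,9.4,9,-2.35,-0.69,-5.97,-2.58, 0,9.4,9,-2.35,-0.69,-5.97,-2.58, 0,9.4,9,-2.35,-0.69,-5.97,-2.58, 0,9.4,9,-2.35,-0.69,-5.97,-2.58, 0,9.4,9,-1,-0.69,-5.97,-2.58, 0,9.4,9,0.65,-0.69,-5.97,-2.58, 0,9.4,9,0.65,-0.69,-5.97,-2.58, 0,9.4,9,0.65,-0.69,-5.97,-2.58, 0,9.4,9,0.65,-0.69,-5.97,-2.58]'
cat > look.py <<'E'
import sys
from g import *
n=sys.argv[1]; c=viewer.get_calibration('wrist'); im=viewer.camera('wrist')
cv2.imwrite(f"pics/{n}.png",cv2.cvtColor(im,cv2.COLOR_RGB2BGR))
s=arm.get_state(); np.savez(f"pics/{n}.npz",o=c['origin'],r=c['orientation'],p=s['ee_pos'],q=s['orientation'])
h=w(D,[0,0,80])[0]; A=R.from_euler('z',D[2]).apply(AX)
print('dock hole, knob top px',projw(c,[h,h+42*A]).round(1).tolist())
h2=w(C,[-91,0,84.5])[0]; print('lock',projw(c,h2).round(1).tolist()); print(np.round(s['joint_positions'],2))
delta(h+203*A,toolR(D[2]))
E
python3 look.py w1
```

```text
time_s: 5.03
ee_pos: [332.7, 237.9, 366.8]
orientation: [3.142, 0.525, -2.802]
wrist_force: [0.7, 0.5, -0.2]
opening: 94.2
dock hole, knob top px [[321.6, 189.6], [321.3, 201.5]]
lock [[62.1, 145.6]]
[ 0.48 -0.07  2.08 -0.13  0.62 -1.34]
cur [333.3 238.1 367.9] shift(30mm) [ 0.107 -0.015  4.262] turn(5deg) [-0.     0.049 -0.01 ] F [-0.4 -0.4  0.3] open 94.1 t 5.08
```

View pics/w1.png

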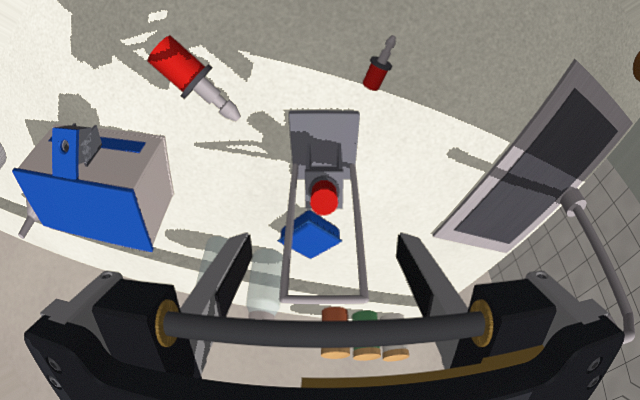

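Wrist view: the docked red knob is at (323,197), right between the open fingers and clear of the hoop, close to the predicted (321,201). The lid lies shut at left, with the tongue hole at (65,146) against a predicted (62,146). Refining the knob position before the grasp.

```bash
python3 - <<'E'
from g import *
im=cv2.imread('pics/w1.png').astype(int); z=np.load('pics/w1.npz')
m=((im[...,2]>100)&(im[...,1]<60)&(im[...,0]<60)).astype(np.uint8); m[:,:290]=0;m[:,360:]=0;m[:160]=0;m[230:]=0
ys,xs=np.nonzero(m); print('red',xs.min(),xs.max(),ys.min(),ys.max(),xs.mean(),ys.mean())
c=dict(viewer.get_calibration('wrist'),origin=z['o'],orientation=z['r'])
th=np.linspace(0,2*np.pi,60); ring=lambda zz:np.c_[13*np.cos(th),13*np.sin(th),0*th+zz]
B=R.from_euler('z',D[2])*R.from_euler('y',-np.pi/6)
def mask(dx,dy,yaw=0):
    h=w(D,[dx,dy,80])[0]; k=np.zeros(m.shape,np.uint8)
    P=projw(c,np.vstack([(B.apply(ring(zz))+h) for zz in (4,42)]))
    cv2.fillConvexPoly(k,cv2.convexHull(np.round(P*16).astype(np.int32)),1,shift=4); return k
best=max(((mask(dx,dy)&m).sum()/(mask(dx,dy)|m).sum(),dx,dy) for dx in np.arange(-8,8.1,1) for dy in np.arange(-5,5.1,.5))
print('IoU',best,'nominal',(mask(0,0)&m).sum()/(mask(0,0)|m).sum())
E
```

```text
red 310 337 188 214 323.57894736842104 200.94210526315788
IoU (np.float64(0.6484641638225256), np.float64(8.0), np.float64(2.0)) nominal 0.6100766703176341
```

```bash
python3 - <<'E'
from g import *
h=w(D,[-.5,1.5,80])[0]; A=R.from_euler('z',D[2]).apply(AX)
delta(h+208*A,toolR(D[2]))
E
```

```text
cur [333.3 238.1 367.9] shift(30mm) [0.12  0.035 4.087] turn(5deg) [-0.     0.049 -0.01 ] F [-0.4 -0.4  0.3] open 94.1 t 5.08
```

```bash
python3 -m handwheel '[0,0.12,0.03,1,0,0.05,0, 0,0.12,0.03,2,0,0.05,0, 0,0.12,0.03,3,0,0.05,0, 0,0.12,0.03,3.7,0,0.05,0, 0,0.12,0.03,4.09,0,0.05,0, 0,0.12,0.03,4.09,0,0.05,0, 0,0.12,0.03,4.09,0,0.05,0]'
python3 -m handwheel '[140,0,0,0,0,0,0, 170,0,0,0,0,0,0, 190,0,0,0,0,0,0, 255,0,0,0,0,0,0, 255,0,0,0,0,0,0, 255,0,0,0,0,0,0, 255,0,0,0,0,0,0, 255,0,0,0,0,0,0]' 12
python3 - <<'E'
from g import *
h=w(D,[-.5,1.5,80])[0]; A=R.from_euler('z',D[2]).apply(AX)
delta(h+208*A,toolR(D[2])); s=arm.get_state(); r=R.from_euler('xyz',s['orientation'])
print('tool F',r.inv().apply(s['wrist_force']).round(1),'tool M',r.inv().apply(s['moment']).round(2))
E
```

```text
time_s: 5.67
ee_pos: [388.0, 258.2, 259.0]
orientation: [3.141, 0.522, -2.803]
wrist_force: [0.5, -0.4, 0.7]
opening: 93.9
time_s: 6.33
ee_pos: [386.2, 257.8, 257.6]
orientation: [-3.141, 0.519, -2.802]
wrist_force: [-0.2, 1.0, -0.8]
opening: 44.3
cur [386.2 257.8 257.6] shift(30mm) [-0.105  0.005 -0.037] turn(5deg) [-0.003 -0.052 -0.002] F [-0.2  1.  -0.8] open 44.3 t 6.33
tool F [0.2 1.  0.7] tool M [-0.04  0.11  0.02]
```

```bash
python3 -m handwheel '[255,0,0,0,0,0,0, 255,0,0,0,0,0,0, 255,0,0,0,0,0,0, 255,0,0,0,0,0,0, 255,0,0,0,0,0,0, 255,0,0,0,0,0,0]' 12
python3 - <<'E'
from g import *
h=w(D,[-.5,1.5,80])[0]; A=R.from_euler('z',D[2]).apply(AX)
delta(h+208*A,toolR(D[2])); s=arm.get_state(); r=R.from_euler('xyz',s['orientation'])
print('tool F',r.inv().apply(s['wrist_force']).round(1),'tool M',r.inv().apply(s['moment']).round(2))
E
```

```text
time_s: 6.83
ee_pos: [386.2, 257.5, 257.5]
orientation: [-3.141, 0.519, -2.802]
wrist_force: [0.3, -3.4, 1.1]
opening: 25.6
cur [386.2 257.5 257.5] shift(30mm) [-0.107  0.012 -0.04 ] turn(5deg) [-0.008 -0.058 -0.002] F [ 0.3 -3.4  1.1] open 25.6 t 6.83
tool F [ 0.2 -3.3 -1.4] tool M [ 0.56  0.08 -0.01]
```

```bash
python3 -m handwheel '[255,0,-0.02,0,0,0,0, 255,0,-0.02,0,0,0,0, 255,0,-0.02,0,0,0,0, 255,0,-0.02,0,0,0,0]' 45
python3 - <<'E'
from g import *
s=arm.get_state(); np.savez('home.npz',p=s['ee_pos'],q=s['orientation']);r=R.from_euler('xyz',s['orientation'])
print('tool F',r.inv().apply(s['wrist_force']).round(1),'tool M',r.inv().apply(s['moment']).round(2),s['ee_pos'],s['orientation'])
E
python3 -m handwheel '[255,0,0,-0.05,0,0,0, 255,0,0,-0.1,0,0,0, 255,0,0,-0.15,0,0,0, 255,0,0,-0.2,0,0,0, 255,0,0,-0.3,0,0,0, 255,0,0,-0.5,0,0,0, 255,0,0,-0.8,0,0,0, 255,0,0,-1.1,0,0,0, 255,0,0,-1.5,0,0,0, 255,0,0,-2,0,0,0, 255,0,0,-2.5,0,0,0, 255,0,0,-2.5,0,0,0, 255,0,0,-2.5,0,0,0, 255,0,0,-2.5,0,0,0]' 45
python3 look.py w2; python3 - <<'E'
import cv2
a=cv2.imread("pics/w2.png")[120:270,220:420]; cv2.imwrite("pics/w2c.png",cv2.resize(a,None,fx=4,fy=4,interpolation=cv2.INTER_CUBIC))
E
```

```text
time_s: 7.17
ee_pos: [386.4, 257.1, 257.5]
orientation: [-3.141, 0.519, -2.802]
wrist_force: [0.4, -2.1, 0.9]
opening: 25.1
tool F [-0.2 -2.2 -1. ] tool M [0.5  0.18 0.08] [386.3575603  257.09472887 257.46814142] [-3.14123993  0.51858645 -2.80195643]
time_s: 8.33
ee_pos: [351.2, 244.8, 322.9]
orientation: [-3.142, 0.52, -2.802]
wrist_force: [0.1, 0.0, -0.7]
opening: 25.2
dock hole, knob top px [[320.9, 210.4], [320.5, 227.7]]
lock [[33.2, 158.9]]
[ 0.48  0.01  2.13 -0.14  0.49 -1.32]
cur [351.3 244.8 322.4] shift(30mm) [-0.128 -0.024  2.629] turn(5deg) [-0.003 -0.057 -0.002] F [-0.4 -0.7 -0.9] open 25.2 t 8.38
```

View pics/w2c.png

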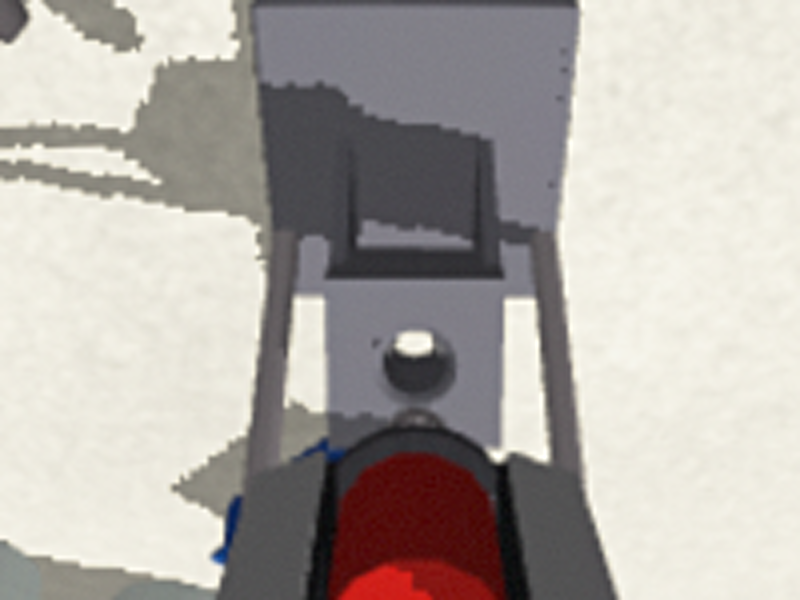

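The pin is out and held along its axis; the empty dock hole is at crop (419,364), i.e. pixel (324.4,210.6), which I'll use as the reference for lining up on the lock hole.

```bash
cat > ref.py <<'E'
from g import *
hm=np.load('home.npz'); z=np.load('pics/w2.npz')
rh=R.from_euler('xyz',hm['q']); d=rh.inv().apply(z['p']-hm['p'])
dh=(hm['p'][2]-80)/-rh.apply([0,0,1])[2]
E
python3 - <<'E'
from ref import *
print('disp tool',d,'dhome',dh)
rl=toolR(C[2]); lock=w(C,[-91,0,84.5])[0]; A=-rl.apply([0,0,1])
p=lock+(dh+75)*A
delta(p,rl); delta(p+[0,0,40],rl)
E
```

```text
disp tool [ 1.22717545e-01  2.76346976e-02 -7.48294979e+01] dhome 204.33382584054274
cur [351.3 244.8 322.4] shift(30mm) [ 2.    -8.844 -1.294] turn(5deg) [ 1.246 -0.057  2.175] F [-0.4 -0.7 -0.9] open 25.2 t 8.38
cur [351.3 244.8 322.4] shift(30mm) [ 1.339 -8.844 -2.452] turn(5deg) [ 1.246 -0.057  2.175] F [-0.4 -0.7 -0.9] open 25.2 t 8.38
```

```bash
python3 -m handwheel '[255,-0.3,0,-0.8,0,0,0, 255,-0.66,0,-1.6,0,0,0, 255,1.34,-8.84,-2.45,1.25,-0.06,2.18, 255,1.34,-8.84,-2.45,1.25,-0.06,2.18, 255,1.34,-8.84,-2.45,1.25,-0.06,2.18, 255,1.34,-8.84,-2.45,1.25,-0.06,2.18, 255,1.34,-8.84,-2.45,1.25,-0.06,2.18, 255,1.34,-8.84,-2.45,1.25,-0.06,2.18, 255,1.34,-8.84,-2.45,1.25,-0.06,2.18, 255,1.34,-8.84,-2.45,1.25,-0.06,2.18, 255,1.34,-8.84,-2.45,1.25,-0.06,2.18, 255,1.7,-8.84,-1.9,1.25,-0.06,2.18, 255,2,-8.84,-1.3,1.25,-0.06,2.18, 255,2,-8.84,-1.3,1.25,-0.06,2.18, 255,2,-8.84,-1.3,1.25,-0.06,2.18, 255,2,-8.84,-1.3,1.25,-0.06,2.18]' 45
python3 look.py w3; python3 - <<'E'
from ref import *
a=cv2.imread("pics/w3.png")[120:270,220:420]; cv2.imwrite("pics/w3c.png",cv2.resize(a,None,fx=4,fy=4,interpolation=cv2.INTER_CUBIC))
rl=toolR(C[2]); lock=w(C,[-91,0,84.5])[0]; A=-rl.apply([0,0,1])
delta(lock+(dh+75)*A,rl)
E
```

```text
time_s: 9.72
ee_pos: [372.7, -28.6, 327.3]
orientation: [-3.142, 0.525, -3.02]
wrist_force: [0.1, -0.2, -0.7]
opening: 25.5
dock hole, knob top px [[575.8, 209.4], [596.2, 221.7]]
lock [[321.1, 205.7]]
[-0.39 -0.09  2.21  0.45  0.6  -2.41]
cur [372.9 -28.7 327.7] shift(30mm) [-0.335  9.421  2.957] turn(5deg) [-1.262  0.022 -2.164] F [ 1.2 -0.2 -0.9] open 25.5 t 9.77
cur [372.9 -28.7 327.7] shift(30mm) [ 0.039 -0.012  0.027] turn(5deg) [-0.005  0.023  0.009] F [ 1.2 -0.2 -0.9] open 25.5 t 9.77
```

View pics/w3c.png

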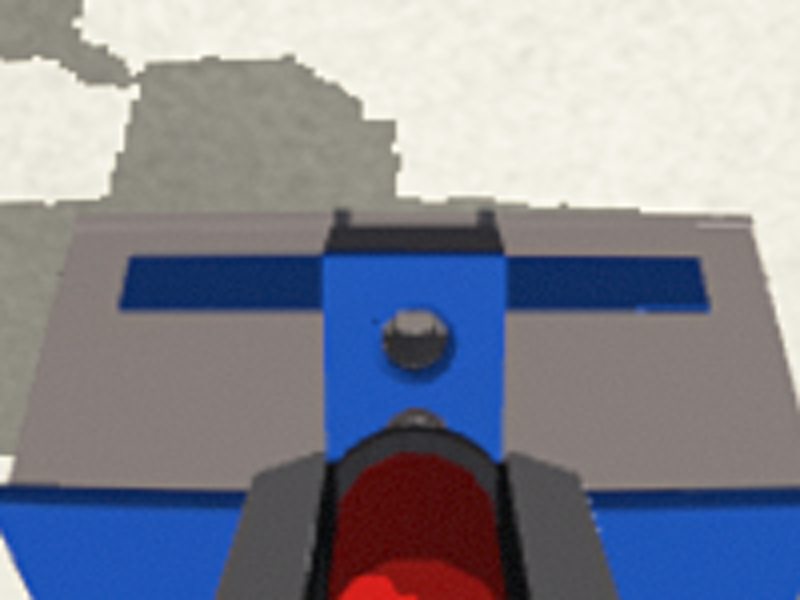

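The lock hole rim is centred at crop (419,344), against the (419,364) reference. So I'm aligned sideways and about 4.8 mm short along tool x. I'll correct that, descend 25 mm and check again.

```bash
python3 -m handwheel '[255,0.16,0,0,0,0,0, 255,0.16,0,0,0,0,0, 255,0.16,0,0.4,0,0,0, 255,0.16,0,0.8,0,0,0, 255,0.16,0,0.8,0,0,0, 255,0.16,0,0.8,0,0,0, 255,0.16,0,0.8,0,0,0]' 45
python3 look.py w4; python3 - <<'E'
from ref import *
a=cv2.imread("pics/w4.png")[150:250,260:390]; cv2.imwrite("pics/w4c.png",cv2.resize(a,None,fx=6,fy=6,interpolation=cv2.INTER_CUBIC))
z3=np.load('pics/w3.npz');s=arm.get_state();print(R.from_euler('xyz',z3['q']).inv().apply(s['ee_pos']-z3['p']),s['orientation'])
E
```

```text
time_s: 10.35
ee_pos: [380.1, -28.1, 304.1]
orientation: [-3.141, 0.525, -3.021]
wrist_force: [0.2, -0.4, -0.7]
opening: 25.5
dock hole, knob top px [[587.7, 220.0], [609.5, 233.9]]
lock [[321.4, 220.6]]
[-0.38 -0.04  2.24  0.5   0.53 -2.45]
cur [380.1 -28.1 304.2] shift(30mm) [-0.511  9.43   2.157] turn(5deg) [-1.264  0.017 -2.175] F [-0.8  0.4 -0.8] open 24.8 t 10.4
[ 5.53121559 -0.23787219 23.90428508] [-3.14106     0.52513022 -3.02102454]
```

View pics/w4c.png

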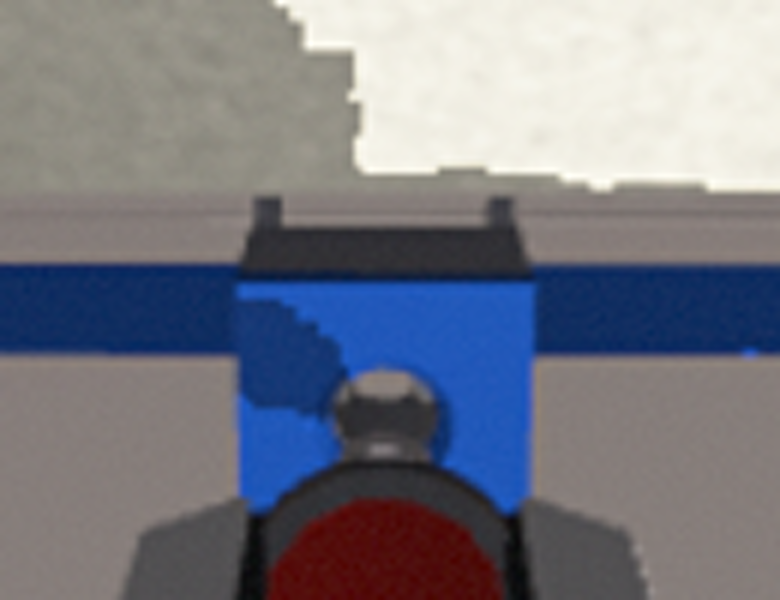

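```bash
python3 - <<'E'
from ref import *
def px(n,D,dx=0):
    z=np.load(f'pics/{n}.npz'); c=dict(viewer.get_calibration('wrist'),origin=z['o'],orientation=z['r'])
    return projw(c,z['p']+R.from_euler('xyz',z['q']).apply([dx,0,D]))[0].round(2)
print('w2',px('w2',279.16),'meas 324.4 210.6'); print('w3',px('w3',278.4,4.8),px('w3',278.4,0),'meas 324.4 205.6')
print('w4',px('w4',253.9),px('w4',253.9,-1),'meas ~324.3 220.2')
E
```

```text
w2 [321.64 206.19] meas 324.4 210.6
w3 [321.36 202.94] [321.37 208.17] meas 324.4 205.6
w4 [321.35 217.03] [321.35 218.2 ] meas ~324.3 220.2
```

```bash
python3 -m handwheel '[255,0,0,0.1,0,0,0, 255,0,0,0.2,0,0,0, 255,0,0,0.3,0,0,0, 255,0,0,0.4,0,0,0, 255,0,0,0.5,0,0,0, 255,0,0,0.6,0,0,0, 255,0,0,0.6,0,0,0]' 45
cat > f.py <<'E'
from ref import *
s=arm.get_state(); r=R.from_euler('xyz',s['orientation'])
print('tool F',r.inv().apply(s['wrist_force']).round(1),'M',r.inv().apply(s['moment']).round(2),'dist left',((s['ee_pos'][2]-84.5)/-r.apply([0,0,1])[2]-dh).round(2),'open',s['opening'],r.inv().apply(s['ee_pos']).round(1))
E
python3 f.py
```

```text
time_s: 10.98
ee_pos: [389.2, -27.0, 287.4]
orientation: [3.141, 0.523, -3.022]
wrist_force: [0.2, 0.1, -0.1]
opening: 25.4
tool F [-0.1  0.1  0.2] M [-0.09  0.2   0.09] dist left 29.94 open 25.35587542403239 [-475.5  -73.3  -57.6]
```

```bash
python3 -m handwheel '[255,0,0,0.1,0,0,0, 255,0,0,0.2,0,0,0, 255,0,0,0.3,0,0,0, 255,0,0,0.4,0,0,0, 255,0,0,0.5,0,0,0, 255,0,0,0.5,0,0,0]' 45
python3 f.py
```

```text
time_s: 11.48
ee_pos: [396.8, -26.1, 274.7]
orientation: [3.141, 0.524, -3.022]
wrist_force: [0.4, 0.1, -1.2]
opening: 25.3
tool F [0.2 0.1 1.2] M [-0.07  0.09  0.06] dist left 15.39 open 25.338812170872533 [-475.8  -73.4  -42.4]
```

```bash
python3 -m handwheel '[255,0,0,0.1,0,0,0, 255,0,0,0.2,0,0,0, 255,0,0,0.27,0,0,0, 255,0,0,0.34,0,0,0, 255,0,0,0.41,0,0,0, 255,0,0,0.48,0,0,0, 255,0,0,0.54,0,0,0, 255,0,0,0.57,0,0,0, 255,0,0,0.57,0,0,0, 255,0,0,0.57,0,0,0]' 45
python3 f.py
```

```text
time_s: 12.32
ee_pos: [404.0, -25.0, 261.4]
orientation: [-3.14, 0.526, -3.02]
wrist_force: [-18.1, -4.1, 23.0]
opening: 25.6
tool F [  4.5  -1.9 -29.1] M [0.15 0.99 0.02] dist left 0.17 open 25.572490758096937 [-475.4  -74.   -26.1]
```

29 N axially with under 0.2 mm left means the collar is seated. I'll relax, release and back straight out.

```bash
python3 -m handwheel '[255,0,0,-0.04,0,0,0, 255,0,0,-0.04,0,0,0, 0,0,0,-0.04,0,0,0, 0,0,0,-0.04,0,0,0, 0,0,0,-0.04,0,0,0, 0,0,0,-0.04,0,0,0, 0,0,0,-0.04,0,0,0, 0,0,0,-0.04,0,0,0]' 10
python3 f.py
python3 -m handwheel '[0,0,0,0,0,0,0, 0,0,0,0,0,0,0, 0,0,0,0,0,0,0, 0,0,0,-0.3,0,0,0, 0,0,0,-1,0,0,0, 0,0,0,-2,0,0,0, 0,0,0,-3,0,0,0, 0,0,0,-4,0,0,0, 0,0,0,-4,0,0,0, 0,0,0,-4,0,0,0]'
python3 look.py w5; python3 - <<'E'
from ref import *
a=cv2.resize(cv2.imread("pics/w5.png")[100:250,220:420],(600,450),interpolation=cv2.INTER_CUBIC)
b=cv2.resize(cv2.cvtColor(viewer.camera('side'),cv2.COLOR_RGB2BGR)[150:250,280:370][:, :],(200,222),interpolation=cv2.INTER_CUBIC)
t=cv2.resize(cv2.cvtColor(viewer.camera('top'),cv2.COLOR_RGB2BGR)[110:260,170:470],(600,300)); k=np.zeros((450,200,3),np.uint8);k[:222]=b
cv2.imwrite("pics/fin.png",cv2.vconcat([cv2.hconcat([a,k]),cv2.resize(t,(800,400))])[:850]); 
f=cv2.imread("pics/fin.png"); cv2.imwrite("pics/fin.png",cv2.resize(f,(560,595)))
h=w(C,[-91,0,84.5])[0];z=np.load('pics/w5.npz');c=dict(viewer.get_calibration('wrist'),origin=z['o'],orientation=z['r']);print('exp collar/knob px',projw(c,[h,h+42*R.from_euler('z',C[2]).apply(AX)]))
E
```

```text
time_s: 12.98
ee_pos: [404.5, -25.1, 261.2]
orientation: [3.141, 0.524, -3.021]
wrist_force: [-0.6, 1.0, -0.5]
opening: 62.0
tool F [0.7 1.  0.2] M [-0.02  0.08  0.07] dist left -0.23 open 62.02761146843205 [-475.8  -73.5  -26.8]
time_s: 13.82
ee_pos: [344.5, -32.5, 366.6]
orientation: [-3.139, 0.528, -3.021]
wrist_force: [-0.1, 0.1, -0.2]
opening: 94.6
dock hole, knob top px [[553.2, 200.9], [570.5, 211.3]]
lock [[322.8, 195.0]]
[-0.45 -0.19  2.17  0.41  0.75 -2.39]
cur [344.5 -32.4 365.3] shift(30mm) [-0.519  9.431  4.513] turn(5deg) [-1.269  0.018 -2.18 ] F [ 0.4 -0.  -0.2] open 94.1 t 13.87
exp collar/knob px [[322.8223604  194.97341714]
 [322.59153571 207.76844042]]
```

View pics/fin.png

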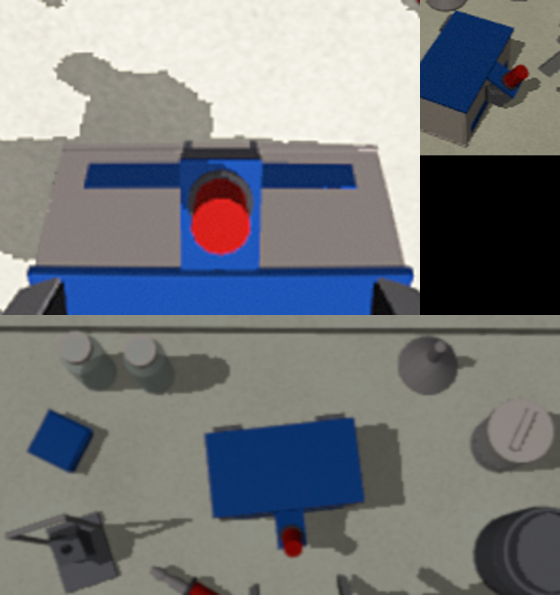

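The lid is flat shut. The pin stands in the tongue with its collar down on it (red top at wrist pixel about (325,208), expected (323,208)). The gripper is clear and the bystanders haven't moved. Handing in.

```bash
python3 -c "
from station import arm
print(arm.get_state()['time_s']); print(arm.job_done())"
```

```text
13.9667
the job is handed in; nothing more can be done
None
```

The steriliser is shut and locked, and I handed the job in at 13.97 s of the 58 s allowed. No verdict was reported.

- **Lid:** I pushed it from behind with closed fingers until it passed upright. It dropped shut, and the wrist and final pictures show it flat.
- **Pin:** I pulled the middle-sized one out of the dock along its axis. I then lined it up on the lock hole, using the empty dock hole as the camera reference, and pushed it in until about 29 N axial force. By the arm's pose it was within about 0.2 mm of the calculated seat. I released it and backed off 120 mm.
- **Last checks:** The final pictures show the pin standing in the tongue with its collar down and the visible bystanders where they were. The gripper is fully open with no force on the wrist.
- **Disagreements:**
  - The first image fit had the lock hole about 5 mm off, which I corrected before inserting.
  - Wrist-camera predictions were off by 2–4 pixels, so seating depth rests on the force and pose reading rather than on the pictures alone.
  - I did not press on the pin again after letting go.

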